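Tip a parts box out of the packed row and stand it in the job tray

ROBOT

A 6-joint arm with a two-finger parallel gripper is mounted at the origin on the work surface. World frame = base frame: x ahead of the robot, y to its left, z up, the work surface at z = 0. Lengths are in m, angles in degrees, forces in N, time in s.
With the tool pointing down it reaches from about 0.25 to 0.725 m from the base axis. Payload 9.7 kg.
Tool frame: the origin (TCP) lies at the very end of the fingers, on their centre line; the grasp point (between the pads) lies 19 mm behind it; z points along the fingers, y is the direction in which the jaws open and shut (so a half turn about z gives the same grasp; the last joint's range is limited). The gripper opens to 85 mm and grips with 20 to 120 N. Pads are 22 mm wide; open, the fingers measure 114 mm over their backs; the gripper's body (76 mm by 85 mm) begins 54 mm behind the grasp point. The pads swing forward as they close: fully open they stand 13 mm farther back than shut.
Start: joints at [70.474, 4.979, 10.078, 95.1, 0, 90], TCP at [0.184, 0.518, 0.231] pointing down, gripper open.
Joint ranges: [-179.16, 179.16], [-48.56, 103.87], [-65.8, 70.77], [-126.05, 130.52], [-82.76, 87.17], [-180, 180]. Speed limits (degrees/s): [127.2, 127.2, 147.25, 180, 180, 180].

INTERFACE

Orientations are given as [roll, pitch, yaw] about the fixed x, y, z axes, in that order (R = Rz(yaw) Ry(pitch) Rx(roll)).
In Python, from workcell import bot gives the robot as it stands.
- The arm moves only by the shell command python3 -m pendant 'ROWS' [FORCE]. ROWS is JSON, a list that holds one entry, the list of rows, each a list of 7 numbers: the shift along the tool's x, y, z in cm, then the turn, a rotation vector about the tool's x, y, z in rad, then the opening in per cent of the stroke, from 0 (shut) to 100 (fully open). In form: [[[dx, dy, dz, ax, ay, az, gripper], ...]]. A call has 1 to 5 rows; each row shifts and turns the pose as measured when the row begins, along the tool's axes as they then stand; what a row does not reach is not made up. A row lasts 1/12 s, in which the tool goes at most 41.7 mm and 7.16 degrees, less where a joint would pass 70% of its speed; a pose out of reach is approached as far as the arm can. A call with a gripper value outside its range is refused whole. The fingers move at their own pace and stop on an object; FORCE is the grip in N (left out, the last holds). Time passes only in rows, so rows that do not move let the fingers close. It gives the time, the measured TCP pose, the force and the opening at its end, in the units of the state.
- bot.get_obs(): the state, without advancing time (a new reading comes with each control period).
- bot.camera(name): name is "scene" or "side" or "wrist"; returns the picture (480x640x3 uint8, red, green, blue); there is no depth.
- bot.get_calibration(name): a dict with "intrinsics" (3x3 intrinsics, pixels), "pose" (4x4, takes a point from camera to world coordinates); the wrist camera has in their place "T_tool_cam" (4x4, takes a point from camera to tool coordinates, whose origin is the TCP and whose axes are the flange's). Camera axes: x right, y down, z forward; pixel columns grow to the right and rows downward; lengths in m; the calibration is good to about 2 mm. A picture is of the moment at which its call begins: read the wrist's pose just before it. get_calibration takes no time and is no camera call.
- bot.job_done(): hands the job in, once; it reports no verdict.
Trained networks look in the newest picture that a camera, given by its name, has taken for a name from the list of things; names that differ only in an ending like _2 or _b are one class to them, and where a whole thing is asked for, a point or a joint stands for the part that bears it (a point fixed in the world has none). Each returns a list of dicts, best first, with "confidence" (0 to 1); they miss things now and then, are a little off and sometimes report something else, mostly with a low value. They report only what shows in the picture. A call takes as long as a camera call.
- bot.masks_of(camera, thing): "pixels" (480x640 bool, what is visible of it) and "extent" ([left, top, right, bottom] in pixels, round what is visible of it).
- bot.mark_of(camera, thing): "uv" ([column, row] in pixels: a listed point, or the origin of a listed thing).
The state is a dict: "time": time; "q": joint angles; "qd": joint speeds; "joint_efforts": joint torques, N m; "ee_pos": TCP position; "tcp_rot": TCP orientation; "wrist_force": force on the tool from outside, world axes, zero at the start; "torque": the same for the moment, N m; "opening": finger opening in m.
Only numpy, scipy, OpenCV 4.12 (cv2) and the standard library are available. Lean on these libraries where they do the work, as an engineer would, in place of code of your own. Each camera call takes 0.05 s, during which the arm holds its last target. There are 200 camera calls.

TASK

The orange parts box stands in a tightly packed row: pull its top forward by the finger catch until it leans on the rack's front rail, then take hold of it, lift it out and stand it upright in the blue job tray. Lower it in rather than dropping it, then let go. Leave the other boxes standing in the row and do not disturb anything else on the bench.

Things in the scene. Friction and masses are not known exactly. Their poses are not given: they have to be found in the camera images.
- orange_box: The box to fetch: closed slim orange plastic box, blank white label, 50 mm deep (x), 38 wide (y), 140 high (z), 0.15 to 0.31 kg, centre of mass mid-height. Stands in any of the rack's five places, 1 mm from its neighbours. Origin: centre of its underside; z up the box, front is -x. Let go when tipped forward less than 20 degrees it falls back; past that it falls onto the front rail.
- catch (a point): Finger catch on the orange box: a ridge across its top along the front edge, 10 mm high, 34 mm wide. This point: foot of the ridge's upright face, which looks to the back (+x), at box x = -13, z = 140 mm. Ahead of the crest it slopes 45 degrees down to the front, so pull it from behind; it cannot well be pinched. The top behind it is flat for 38 mm.
- rack: Fixed wire rack, five boxes side by side along its y: centres at y = -78, -39, 0, 39, 78 mm, x = 0. Origin: centre of its foot's underside; front is -x. Floor at z = 8 mm; front lip 5 mm over the floor, inner face x = -27 mm. Behind the boxes 6 mm wires at x = 30 mm, z = 60 and 138 mm (box tops: z = 148 mm). End plates 90 mm high at y = -104 and 104 mm.
- rail (a point): Middle of the rack's front rail: a round bar 10 mm thick along the rack's y, at rack x = -69, z = 69 mm. A box whose top is pulled forward turns about its front bottom edge behind the lip and comes to rest on this rail at about 32 degrees from upright; its upper 40 mm then stands clear in front of its neighbours.
- tray_floor (a point): Centre of the inner floor of the fixed blue shallow tray on the repair mat, 4 mm above the table. Tray outside 120 mm (x) by 110 mm (y), walls 4 mm thick, rim 16 mm above the table. x, y along its sides, z up.
- blue_box: Same size and shape as the orange box, blue; one of the four neighbours that stay in the row. Origin and axes as for the orange box.
- black_box: Same size and shape as the orange box, black; one of the four neighbours that stay in the row. Origin and axes as for the orange box.
- grey_box: Same size and shape as the orange box, grey; one of the four neighbours that stay in the row. Origin and axes as for the orange box.
- green_box: Same size and shape as the orange box, green; one of the four neighbours that stay in the row. Origin and axes as for the orange box.
- cup_a: Bystander: white paper cup with a blue band, full of board scraps, 74 mm across, 120 mm high, origin under its centre.
- cup_b: Bystander: a second such cup.
- driver: Bystander: red-handled screwdriver, 160 mm long, lying on the bench.

How it is judged (in metres and radians):
On the way, in this order (a step that is already met when the one before it is completed fails the run):
1. the orange box is tipped forward in the rack (over 26 degrees), its foot still in the rack (angle between orange_box's own z axis and vertical between 0.455 and 0.85 rad and z of orange_box in the frame of rack below 0.05 m and x of orange_box in the frame of rack between -0.03 and 0.03 m), for 0.2 s.
2. the orange box is held and lifted clear above the rack floor by more than 60 mm (z of orange_box in the frame of rack above 0.07 m and contact force between orange_box and the fingers above 0.5 N), for 0.1 s.
3. the orange box, still held, is down in the tray, its underside within 8 mm of the tray floor (x of orange_box in the frame of tray_floor between -0.045 and 0.045 m and y of orange_box in the frame of tray_floor between -0.042 and 0.042 m and z of orange_box in the frame of tray_floor below 0.008 m and angle between orange_box's own z axis and vertical below 0.25 rad and contact force between orange_box and the fingers above 0.3 N), for 0.05 s.
At the end, for the whole second after the job is handed in: The orange box stands upright (within 3.4 deg), at rest and released on the tray floor, foot centre within 45 mm (x) and 42 mm (y) of the tray centre; the other boxes stand upright (0.1 rad) within 15 mm of their places; all other things are within 30 mm of theirs (x of orange_box in the frame of tray_floor between -0.045 and 0.045 m and y of orange_box in the frame of tray_floor between -0.042 and 0.042 m and z of orange_box in the frame of tray_floor between -0.004 and 0.004 m and angle between orange_box's own z axis and vertical below 0.06 rad and linear speed of orange_box below 0.03 m/s and angular speed of orange_box below 0.3 rad/s and distance of each of blue_box, black_box, grey_box, green_box from where it was at the start of the episode below 0.015 m and angle between each of blue_box, black_box, grey_box, green_box's own z axis and vertical below 0.1 rad and distance of each of cup_a, cup_b, driver from where it was at the start of the episode below 0.03 m); the robot touches nothing.
It fails at once if another box was tipped by more than 0.3 rad or its foot shifted more than 30 mm (angle between any of blue_box, black_box, grey_box, green_box's own z axis and vertical above 0.3 rad or distance of any of blue_box, black_box, grey_box, green_box from where it was at the start of the episode above 0.03 m).
It fails at once if a cup or the screwdriver was pushed by more than 30 mm (distance of any of cup_a, cup_b, driver from where it was at the start of the episode above 0.03 m).
It also fails if it takes over 64 s, if anything falls off the work surface, if the arm or the gripper's body presses on something with over 40 N, if the wrist force passes 120 N, or if a joint passes its speed limit or range.

## Working session

There is one attempt and no reset: what is moved stays moved. The work goes in short steps, Python scripts to look and compute and a shell command to move; the robot and the scene stay as the last step left them, time stands still between calls to the robot, and variables do not carry over. Pictures are saved under pics/ and viewed, about 8 in all and at most 12, crops included, and the job is handed in when it is done.

```bash
mkdir -p pics; ls
python3 - <<'E'
from workcell import bot
import cv2,numpy as np
o=bot.get_obs();print({k:np.round(v,3).tolist() for k,v in o.items()})
ims=[]
for c in["scene","side"]:
    im=bot.camera(c);cv2.imwrite(f'pics/{c}0.png',im[:,:,::-1])
    k=bot.get_calibration(c);print(c,np.round(k['intrinsics'],1).tolist(),np.round(k['pose'],3).tolist())
    for t in["orange_box","catch","rack","rail","tray_floor","blue_box","black_box","grey_box","green_box","cup_a","driver"]:
        print(t,[(np.round(m['uv'],1).tolist(),round(m['confidence'],2)) for m in bot.mark_of(c,t)])
print(bot.get_calibration("wrist"))
E
```

```text
pics
{'time': 0.0, 'q': [70.477, 5.01, 10.035, 95.1, 0.001, 89.999], 'qd': [-0.114, 0.038, -0.014, 0.042, -0.024, -0.017], 'joint_efforts': [-0.002, -52.039, 46.48, 0.017, -0.0, 0.0], 'ee_pos': [0.184, 0.518, 0.231], 'tcp_rot': [-179.924, -0.001, 160.478], 'wrist_force': [-0.56, -0.145, -0.605], 'torque': [-0.026, -0.033, 0.008], 'opening': 0.086}
scene [[459.9, 0.0, 311.3], [0.0, 459.9, 245.0], [0.0, 0.0, 1.0]] [[-0.901, 0.282, -0.33, 0.977], [0.434, 0.612, -0.661, 0.728], [0.016, -0.739, -0.674, 0.826], [0.0, 0.0, 0.0, 1.0]]
orange_box [([266.6, 305.7], 0.74)]
catch [([392.9, 273.8], 0.78)]
rack [([369.2, 312.4], 0.97)]
rail [([460.5, 389.3], 0.38)]
tray_floor [([283.6, 204.6], 0.9), ([349.7, 289.4], 0.63)]
blue_box [([364.1, 305.9], 0.64)]
black_box [([390.2, 332.6], 0.96), ([379.3, 317.1], 0.67)]
grey_box [([347.8, 287.6], 0.86)]
green_box [([355.2, 297.2], 0.68)]
cup_a [([241.5, 260.0], 0.86), ([262.6, 304.8], 0.83)]
driver [([460.2, 389.1], 0.89), ([243.6, 262.5], 0.23)]
side [[624.5, 0.0, 324.4], [0.0, 624.5, 243.1], [0.0, 0.0, 1.0]] [[-0.895, 0.269, -0.355, 1.135], [0.445, 0.
[... 315 characters left out ...]
box [([355.0, 278.7], 0.77)]
green_box [([364.1, 288.2], 0.83)]
cup_a [([272.8, 301.5], 0.69), ([379.5, 299.4], 0.69), ([250.1, 262.6], 0.59)]
driver [([467.2, 368.4], 0.73)]
{'intrinsics': array([[374.67195478,   0.        , 316.37896057],
       [  0.        , 374.67195478, 241.11938608],
       [  0.        ,   0.        ,   1.        ]]), 'T_tool_cam': array([[ 5.12671528e-04, -9.44418135e-01, -3.28746289e-01,
         8.53027502e-02],
       [ 9.99999868e-01,  4.90662506e-04,  1.49905544e-04,
         2.07238868e-04],
       [ 1.97299640e-05, -3.28746323e-01,  9.44418263e-01,
        -1.43514954e-01],
       [ 0.00000000e+00,  0.00000000e+00,  0.00000000e+00,
         1.00000000e+00]])}
```

View pics/scene0.png

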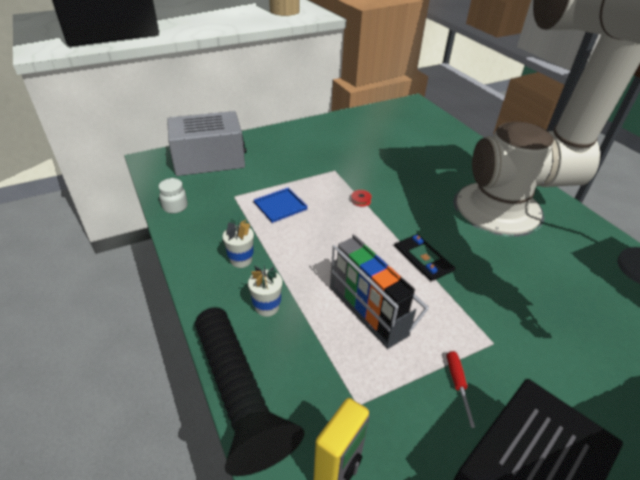

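View pics/side0.png

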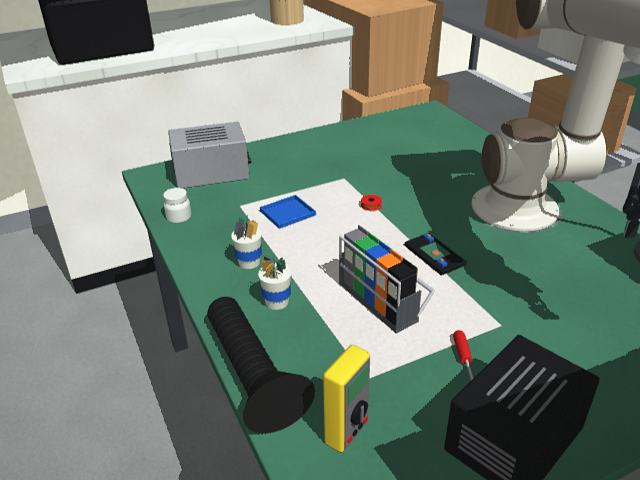

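The row, from far to near, is grey, green, blue, orange, black. Orange is at about (387,278) in scene and (388,258) in side. The front rail faces the robot and the tray is at (281,205) in scene. The dark robot-side board is at (425,255). Next come rough positions.

```bash
cat > h.py <<'E'
from workcell import bot
import cv2,numpy as np
from scipy.spatial.transform import Rotation as R
def Ttool(o=None):
    o=o or bot.get_obs();T=np.eye(4);T[:3,:3]=R.from_euler('xyz',o['tcp_rot'],degrees=True).as_matrix();T[:3,3]=o['ee_pos'];return T
def cam(c,T=None):
    k=bot.get_calibration(c);return k['intrinsics'],(k['pose'] if 'pose' in k else (T if T is not None else Ttool())@k['T_tool_cam'])
def onz(c,uv,z,T=None):
    K,P=cam(c,T);uv=np.atleast_2d(uv).astype(float)
    d=(P[:3,:3]@np.linalg.inv(K)@np.c_[uv,np.ones(len(uv))].T).T
    return P[:3,3]+d*((z-P[2,3])/d[:,2])[:,None]
def proj(c,p,T=None):
    K,P=cam(c,T);q=np.linalg.inv(P)@np.r_[np.array(p,float).T.reshape(3,-1),np.ones((1,np.size(p)//3))];q=K@q[:3];return (q[:2]/q[2]).T
E
python3 - <<'E'
from h import *
S={'scene':dict(rack=[369.2,312.4],tray=[283.6,204.6],black=[390.2,332.6],blue=[364.1,305.9],grey=[347.8,287.6],green=[355.2,297.2],cup1=[241.5,260],cup2=[262.6,304.8]),
'side':dict(rack=[378.5,300.6],tray=[291.3,210.4],orange=[388.7,306.5],black=[401.9,313.2],blue=[379,301.1],grey=[355,278.7],green=[364.1,288.2],cup1=[250.1,262.6],cup2=[272.8,301.5])}
Z=dict(rack=0,tray=.004,cup1=0,cup2=0)
for c in S:
  for n,u in S[c].items(): print(c,n,onz(c,u,Z.get(n,.008)).round(3)[0])
# top rims of boxes: coloured masks
import numpy as np
for c in['scene','side']:
  bot.camera(c)
  for n in['orange_box','rack','driver']:
    for m in bot.masks_of(c,n)[:2]: print(c,n,m['confidence'],m['extent'])
E
```

```text
scene rack [0.551 0.181 0.   ]
scene tray [ 0.572 -0.271  0.004]
scene black [0.543 0.254 0.008]
scene blue [0.556 0.165 0.008]
scene grey [0.562 0.099 0.008]
scene green [0.561 0.133 0.008]
scene cup1 [ 0.76  -0.106  0.   ]
scene cup2 [0.765 0.056 0.   ]
side rack [0.544 0.17  0.   ]
side tray [ 0.567 -0.277  0.004]
side orange [0.539 0.207 0.008]
side black [0.524 0.24  0.008]
side blue [0.549 0.18  0.008]
side grey [0.558 0.082 0.008]
side green [0.556 0.124 0.008]
side cup1 [ 0.757 -0.106  0.   ]
side cup2 [0.764 0.06  0.   ]
scene orange_box 0.64 [365.8, 264.3, 401.8, 329.9]
scene rack 0.66 [325.6, 246.9, 425.3, 349.3]
scene rack 0.34 [245.7, 263.5, 283.8, 315.8]
scene driver 0.97 [446.3, 347.9, 475.5, 427.1]
side orange_box 0.7 [375.6, 248.9, 402.6, 317.7]
side rack 0.57 [341.3, 251.6, 433.8, 332.4]
side driver 0.87 [451.8, 331.8, 471.3, 379.8]
side driver 0.69 [375.8, 250.2, 399.9, 316.1]
```

```bash
cat >> h.py <<'E'
def Rt(yaw,pitch=0): # tool down (x along yaw), then tipped by pitch deg forward: fingers' upper end leans to -x of the yawed frame
    return R.from_euler('z',yaw,degrees=True)*R.from_euler('y',-pitch,degrees=True)*R.from_euler('x',180,degrees=True)
def plan(pos,rot,n,g):
    """n rows (straight line, even turn) from the pose now to pos, rot"""
    T=Ttool();r0=R.from_matrix(T[:3,:3]);w=(r0.inv()*rot).as_rotvec()/n;d=(np.array(pos)-T[:3,3])/n*100
    print('per row',np.linalg.norm(d).round(2),'cm',np.degrees(np.linalg.norm(w)).round(2),'deg')
    for i in range(n):
        r=r0*R.from_rotvec(w*i)
        print([*np.round(r.inv().apply(d),2).tolist(),*np.round(w,4).tolist(),g])
E
python3 - <<'E'
from h import *
plan([.50,.19,.32],Rt(9),22,100)
E
```

```text
per row 2.11 cm 6.89 deg
[-1.85, -0.93, -0.4, 0.0, 0.0, 0.1202, 100]
[-1.95, -0.7, -0.4, 0.0, 0.0, 0.1202, 100]
[-2.02, -0.46, -0.4, 0.0, 0.0, 0.1202, 100]
[-2.06, -0.21, -0.4, 0.0, 0.0, 0.1202, 100]
[-2.07, 0.04, -0.4, 0.0, 0.0, 0.1202, 100]
[-2.05, 0.28, -0.4, 0.0, 0.0, 0.1202, 100]
[-2.0, 0.53, -0.4, 0.0, 0.0, 0.1202, 100]
[-1.93, 0.76, -0.4, 0.0, 0.0, 0.1202, 100]
[-1.82, 0.99, -0.4, 0.0, 0.0, 0.1202, 100]
[-1.69, 1.2, -0.4, 0.0, 0.0, 0.1202, 100]
[-1.53, 1.39, -0.4, 0.0, 0.0, 0.1202, 100]
[-1.35, 1.57, -0.4, 0.0, 0.0, 0.1202, 100]
[-1.16, 1.72, -0.4, 0.0, 0.0, 0.1202, 100]
[-0.94, 1.85, -0.4, 0.0, 0.0, 0.1202, 100]
[-0.71, 1.95, -0.4, 0.0, 0.0, 0.1202, 100]
[-0.48, 2.02, -0.4, 0.0, 0.0, 0.1202, 100]
[-0.23, 2.06, -0.4, 0.0, 0.0, 0.1202, 100]
[0.02, 2.07, -0.4, 0.0, 0.0, 0.1202, 100]
[0.27, 2.05, -0.4, 0.0, 0.0, 0.1202, 100]
[0.51, 2.01, -0.4, 0.0, 0.0, 0.1202, 100]
[0.75, 1.93, -0.4, 0.0, 0.0, 0.1202, 100]
[0.97, 1.83, -0.4, 0.0, 0.0, 0.1202, 100]
```

```bash
python3 -m pendant '[[[-1.85,-0.95,-0.4,0,0,0.12,100],[-1.95,-0.7,-0.4,0,0,0.12,100],[-2,-0.45,-0.4,0,0,0.12,100],[-2.05,-0.2,-0.4,0,0,0.12,100],[-2.05,0.05,-0.4,0,0,0.12,100]]]'
python3 -m pendant '[[[-2.05,0.3,-0.4,0,0,0.12,100],[-2,0.5,-0.4,0,0,0.12,100],[-1.95,0.75,-0.4,0,0,0.12,100],[-1.8,1,-0.4,0,0,0.12,100],[-1.7,1.2,-0.4,0,0,0.12,100]]]'
python3 -m pendant '[[[-1.55,1.4,-0.4,0,0,0.12,60],[-1.35,1.55,-0.4,0,0,0.12,30],[-1.15,1.7,-0.4,0,0,0.12,0],[-0.95,1.85,-0.4,0,0,0.12,0],[-0.7,1.95,-0.4,0,0,0.12,0]]]'
python3 - <<'E'
from h import *
plan([.50,.19,.32],Rt(9),10,0)
E
```

```text
time: 2.02
ee_pos: [0.2548, 0.4431, 0.25]
tcp_rot: [-179.9, 0.0, 125.2]
wrist_force: [-0.3, 0.7, -0.0]
opening: 0.0853
time: 2.43
ee_pos: [0.3275, 0.3626, 0.2713]
tcp_rot: [-179.9, 0.1, 89.4]
wrist_force: [-0.3, -0.8, -0.4]
opening: 0.0854
time: 2.85
ee_pos: [0.3985, 0.2802, 0.2929]
tcp_rot: [180.0, 0.0, 53.6]
wrist_force: [-0.3, 0.7, -0.6]
opening: 0.0255
per row 1.38 cm 4.46 deg
[-0.12, 1.35, -0.27, 0.0, 0.0, 0.0778, 0]
[-0.02, 1.36, -0.27, 0.0, 0.0, 0.0778, 0]
[0.09, 1.36, -0.27, 0.0, 0.0, 0.0778, 0]
[0.19, 1.34, -0.27, 0.0, 0.0, 0.0778, 0]
[0.3, 1.33, -0.27, 0.0, 0.0, 0.0778, 0]
[0.4, 1.3, -0.27, 0.0, 0.0, 0.0778, 0]
[0.5, 1.26, -0.27, 0.0, 0.0, 0.0778, 0]
[0.6, 1.22, -0.27, 0.0, 0.0, 0.0778, 0]
[0.69, 1.17, -0.27, 0.0, 0.0, 0.0778, 0]
[0.78, 1.11, -0.27, 0.0, 0.0, 0.0778, 0]
```

```bash
python3 -m pendant '[[[-0.1,1.35,-0.3,0,0,0.078,0],[0,1.35,-0.3,0,0,0.078,0],[0.1,1.35,-0.3,0,0,0.078,0],[0.2,1.35,-0.3,0,0,0.078,0],[0.3,1.3,-0.3,0,0,0.078,0]]]'
python3 -m pendant '[[[0.4,1.3,-0.3,0,0,0.078,0],[0.5,1.25,-0.3,0,0,0.078,0],[0.6,1.2,-0.3,0,0,0.078,0],[0.7,1.2,-0.3,0,0,0.078,0],[0.8,1.1,-0.3,0,0,0.078,0]]]'
python3 -m pendant '[[[0,0,0,0,0,0,0]]]'
python3 - <<'E'
from h import *
T=Ttool();im=bot.camera('wrist');np.save('T1.npy',T);cv2.imwrite('pics/w1.png',im[:,:,::-1]);print(T[:3,3].round(4),bot.get_obs()['tcp_rot'])
Z=dict(orange_box=.008,catch=.148,rack=0,rail=.069)
for t in["orange_box","catch","rack","rail","blue_box","black_box","grey_box","green_box"]:
    for m in bot.mark_of('wrist',t)[:2]: print(t,np.round(m['uv'],1),round(m['confidence'],2),onz('wrist',m['uv'],Z.get(t,.008),T).round(4)[0])
for t in["orange_box","blue_box","black_box","grey_box","green_box"]:
    for m in bot.masks_of('wrist',t)[:1]: print(t,m['extent'],m['confidence'])
E
```

```text
time: 3.27
ee_pos: [0.452, 0.2309, 0.3097]
tcp_rot: [180.0, -0.1, 29.7]
wrist_force: [-0.5, -0.1, 0.0]
opening: -0.0
time: 3.68
ee_pos: [0.5231, 0.1264, 0.3248]
tcp_rot: [-177.3, 0.2, 12.2]
wrist_force: [0.2, 0.4, 0.4]
opening: 0.0001
time: 3.77
ee_pos: [0.525, 0.123, 0.3246]
tcp_rot: [-177.3, 0.2, 11.8]
wrist_force: [1.0, -0.0, 0.1]
opening: -0.0003
[0.525  0.123  0.3246] [-177.31428199    0.22560596   11.9750522 ]
orange_box [262.2 150.6] 0.84 [0.5454 0.2097 0.008 ]
catch [227.1 180.1] 0.85 [0.5339 0.2128 0.148 ]
rack [292.  153.2] 0.67 [0.549  0.1745 0.    ]
rack [262.8 147.5] 0.58 [0.5481 0.2109 0.    ]
rail [285.4 220.2] 0.97 [0.4846 0.1624 0.069 ]
blue_box [289.4 150.5] 0.74 [0.5525 0.1775 0.008 ]
grey_box [355.8 156.3] 0.8 [0.5626 0.098  0.008 ]
green_box [324.5 152.8] 0.93 [0.5587 0.1356 0.008 ]
orange_box [205.2, 133.5, 252.1, 196.7] 0.82
blue_box [249.7, 138.1, 301.8, 201.4] 0.63
black_box [158.2, 126.3, 211.3, 194.1] 0.67
grey_box [342.4, 140.4, 386.5, 209.6] 0.94
green_box [298.9, 139.1, 341.4, 207.4] 0.93
```

View pics/w1.png

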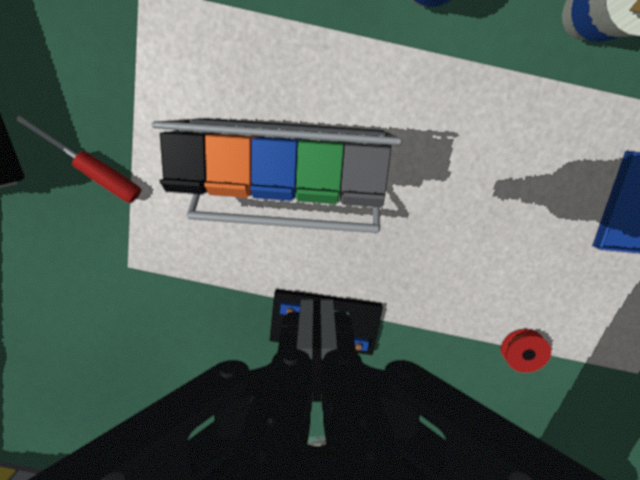

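Top of the image is +x. The orange box top spans about (205–252, 134–197), with its catch along row ~185–195. The rail is at row ~220, and the screwdriver and tray are clear. Next I fit the row pose from the top faces.

Run:
```python
from h import *
T=np.load('T1.npy');im=cv2.imread('pics/w1.png');hsv=cv2.cvtColor(im,cv2.COLOR_BGR2HSV)
H={'orange':(5,18),'blue':(105,125),'green':(50,75)}
res={}
for n,(a,b) in H.items():
    m=cv2.inRange(hsv,(a,120,40),(b,255,255));m[:120]=0;m[215:]=0;m[:,:190]=0;m[:,360:]=0
    k,l,s,c=cv2.connectedComponentsWithStats(m);i=1+s[1:,4].argmax();l=(l==i)
    out=[]
    for r in (145,155,165,175):
        x=np.flatnonzero(l[r]);out.append([x[0],x[-1]+1,r])
    v=np.flatnonzero(l.any(1));
    u=[(o[0]+o[1])/2 for o in out]
    p=onz('wrist',[[uu-.5,o[2]] for uu,o in zip(u,out)],.148,T)
    wdt=[np.linalg.norm(np.subtract(*onz('wrist',[[o[0]-.5,o[2]],[o[1]-.5,o[2]]],.148,T))) for o in out]
    cu=int(np.mean(u));col=np.flatnonzero(l[:,cu]);e=onz('wrist',[[cu,col[0]-.5],[cu,col[-1]+.5]],.148,T)
    print(n,out,v[[0,-1]],'mid',p[:,:2].round(4).tolist(),np.round(wdt,4),'back/front',e[:,:2].round(4).tolist(),'depth',np.linalg.norm(e[0]-e[1]).round(4))
    res[n]=e
K=list(res);d=(res['orange']-res['green']);print('yaw from back,front', np.degrees(np.arctan2(-d[:,0],d[:,1])), np.linalg.norm(d,axis=1))
# wire & rail ends
w=onz('wrist',[[155,125],[398,141]],.138,T);f=onz('wrist',[[191,215],[378,229]],.069,T)
for q in(w,f): dd=q[0]-q[1];print(q[:,:2].round(4).tolist(),np.degrees(np.arctan2(-dd[0],dd[1])).round(2),np.linalg.norm(dd).round(4))
```

```text
orange [[np.int64(204), np.int64(250), 145], [np.int64(204), np.int64(250), 155], [np.int64(205), np.int64(250), 165], [np.int64(205), np.int64(250), 175]] [134 197] mid [[0.5632, 0.217], [0.555, 0.216], [0.5468, 0.2145], [0.5383, 0.2134]] [0.0391 0.0394 0.0389 0.0393] back/front [[0.5718, 0.2177], [0.5204, 0.2111]] depth 0.0518
blue [[np.int64(252), np.int64(297), 145], [np.int64(252), np.int64(297), 155], [np.int64(252), np.int64(296), 165], [np.int64(252), np.int64(296), 175]] [137 199] mid [[0.5716, 0.1778], [0.5636, 0.1764], [0.5553, 0.1754], [0.5469, 0.174]] [0.0378 0.0381 0.0376 0.038 ] back/front [[0.5768, 0.1787], [0.5267, 0.1701]] depth 0.0508
green [[np.int64(298), np.int64(344), 145], [np.int64(297), np.int64(343), 155], [np.int64(297), np.int64(342), 165], [np.int64(296), np.int64(341), 175]] [140 202] mid [[0.5798, 0.1398], [0.5716, 0.1389], [0.5634, 0.1376], [0.555, 0.1367]] [0.0382 0.0386 0.038  0.0384] back/front [[0.5823, 0.1416], [0.5326, 0.1311]] depth 0.0508
yaw from back,front [7.84884406 8.67606861] [0.07680514 0.08100893]
[[0.5654, 0.2825], [0.5958, 0.0766]] 8.39 0.2081
[[0.4674, 0.2672], [0.4972, 0.0599]] 8.2 0.2094
```

Run:
```python
from h import *
plan([.5485,.2138,.20],Rt(8.3),6,0)
```

```text
per row 2.57 cm 0.8 deg
[0.73, -1.23, 2.14, -0.0078, 0.0009, 0.0114, 0]
[0.71, -1.26, 2.13, -0.0078, 0.0009, 0.0114, 0]
[0.7, -1.28, 2.12, -0.0078, 0.0009, 0.0114, 0]
[0.68, -1.31, 2.11, -0.0078, 0.0009, 0.0114, 0]
[0.67, -1.33, 2.1, -0.0078, 0.0009, 0.0114, 0]
[0.65, -1.35, 2.09, -0.0078, 0.0009, 0.0114, 0]
```

```bash
python3 -m pendant '[[[0.7,-1.25,2.1,-0.008,0,0.011,0],[0.7,-1.25,2.1,-0.008,0,0.011,0],[0.7,-1.3,2.1,-0.008,0,0.011,0],[0.7,-1.3,2.1,-0.008,0,0.011,0]]]'
python3 -m pendant '[[[0.7,-1.3,2.1,-0.008,0,0.011,0],[0.7,-1.3,2.1,-0.008,0,0.011,0],[0,0,0,0,0,0,0]]]'
python3 - <<'E'
from h import *
print(bot.get_obs()['q'])
plan([.5485,.2138,.153],Rt(8.3),4,0)
E
```

```text
time: 4.8
ee_pos: [0.5491, 0.1453, 0.2465]
tcp_rot: [-177.3, -0.2, 13.5]
wrist_force: [0.6, -0.2, -1.1]
opening: -0.0001
time: 5.05
ee_pos: [0.5611, 0.1562, 0.1996]
tcp_rot: [-177.3, 0.1, 14.3]
wrist_force: [-0.1, 0.7, -0.6]
opening: -0.0
[ 14.25474747   9.0129234   10.95564361  92.04923391   2.65360401
 179.94083665]
per row 1.88 cm 1.64 deg
[0.05, -1.42, 1.23, -0.0115, 0.0011, 0.0262, 0]
[0.01, -1.43, 1.22, -0.0115, 0.0011, 0.0262, 0]
[-0.03, -1.45, 1.2, -0.0115, 0.0011, 0.0262, 0]
[-0.06, -1.46, 1.18, -0.0115, 0.0011, 0.0262, 0]
```

q6 sits at its limit, since yaw = q1 − q6 + 180. I'll use the opposite half turn (yaw 188°, q6 ≈ 13°), rotating in place above the row.

```bash
sed -i "s/\*R.from_euler('x',180,degrees=True)$/*R.from_euler('z',180,degrees=True)*R.from_euler('x',180,degrees=True)/" h.py
python3 -m pendant '[[[0,0,-0.5,0,0,-0.12,0],[0,0,-0.5,0,0,-0.12,0],[0,0,-0.5,0,0,-0.12,0],[0,0,-0.5,0,0,-0.12,0],[0,0,-0.5,0,0,-0.12,0]]]'
python3 -m pendant '[[[0,0,0,0,0,-0.12,0],[0,0,0,0,0,-0.12,0],[0,0,0,0,0,-0.12,0],[0,0,0,0,0,-0.12,0],[0,0,0,0,0,-0.12,0]]]'
python3 -m pendant '[[[0,0,0,0,0,-0.12,0],[0,0,0,0,0,-0.12,0],[0,0,0,0,0,-0.12,0],[0,0,0,0,0,-0.12,0],[0,0,0,0,0,-0.12,0]]]'
python3 -m pendant '[[[0,0,0,0,0,-0.12,0],[0,0,0,0,0,-0.12,0],[0,0,0,0,0,-0.12,0],[0,0,0,0,0,-0.12,0],[0,0,0,0,0,-0.12,0]]]'
python3 - <<'E'
from h import *
plan([.5485,.2138,.19],Rt(8.3),7,0)
E
```

```text
time: 5.47
ee_pos: [0.5595, 0.1543, 0.2269]
tcp_rot: [-177.6, -1.3, 49.8]
wrist_force: [0.3, 0.0, 0.3]
opening: 0.0001
time: 5.88
ee_pos: [0.5592, 0.1533, 0.2358]
tcp_rot: [-179.2, -2.5, 85.6]
wrist_force: [-0.6, 1.2, 0.3]
opening: 0.0003
time: 6.3
ee_pos: [0.5585, 0.1523, 0.2433]
tcp_rot: [178.9, -2.4, 121.4]
wrist_force: [0.6, 0.8, 0.1]
opening: 0.0002
time: 6.72
ee_pos: [0.5576, 0.1511, 0.2508]
tcp_rot: [177.5, -1.0, 157.2]
wrist_force: [-0.8, -0.4, 0.4]
opening: 0.0
per row 1.25 cm 4.46 deg
[0.45, 0.74, 0.91, 0.0068, -0.0008, -0.0776, 0]
[0.39, 0.77, 0.9, 0.0068, -0.0008, -0.0776, 0]
[0.33, 0.81, 0.9, 0.0068, -0.0008, -0.0776, 0]
[0.27, 0.84, 0.89, 0.0068, -0.0008, -0.0776, 0]
[0.2, 0.86, 0.89, 0.0068, -0.0008, -0.0776, 0]
[0.14, 0.88, 0.88, 0.0068, -0.0008, -0.0776, 0]
[0.07, 0.9, 0.87, 0.0068, -0.0008, -0.0776, 0]
```

```bash
python3 -m pendant '[[[0.45,0.75,0.9,0.007,0,-0.078,0],[0.4,0.75,0.9,0.007,0,-0.078,0],[0.35,0.8,0.9,0.007,0,-0.078,0],[0.3,0.85,0.9,0.007,0,-0.078,0],[0.2,0.85,0.9,0.007,0,-0.078,0]]]'
python3 -m pendant '[[[0.15,0.9,0.9,0.007,0,-0.078,0],[0.05,0.9,0.9,0.007,0,-0.078,0],[0,0,0,0,0,0,0]]]'
python3 - <<'E'
from h import *
print(bot.get_obs()['q'])
plan([.5485,.2138,.165],Rt(8.3),3,0)
E
```

```text
time: 7.13
ee_pos: [0.5506, 0.1945, 0.2158]
tcp_rot: [179.2, 0.2, -179.4]
wrist_force: [0.9, 0.2, -0.1]
opening: 0.0002
time: 7.38
ee_pos: [0.5468, 0.214, 0.1997]
tcp_rot: [-179.9, 0.3, -169.7]
wrist_force: [0.3, -0.3, -0.3]
opening: -0.0002
[21.43927832  9.27001204 11.28691293 91.71705081 -0.1379676  11.17488435]
per row 1.16 cm 0.66 deg
[-0.05, -0.01, 1.16, -0.0004, 0.0019, 0.0114, 0]
[-0.05, -0.01, 1.16, -0.0004, 0.0019, 0.0114, 0]
[-0.05, -0.01, 1.16, -0.0004, 0.0019, 0.0114, 0]
```

```bash
python3 -m pendant '[[[-0.05,0,1.1,0,0.002,0.012,0],[-0.05,0,1.1,0,0.002,0.012,0],[-0.05,0,1.0,0,0.002,0.012,0],[0,0,0,0,0,0,0]]]'
python3 - <<'E'
from h import *
T=Ttool();im=bot.camera('wrist');cv2.imwrite('pics/w2.png',im[:,:,::-1])
for m in bot.mark_of('wrist','catch'): print(m['uv'],m['confidence'],onz('wrist',m['uv'],.148,T).round(4)[0])
print('pred catch',proj('wrist',[.5326,.2116,.148],T).round(1),'tcp',proj('wrist',T[:3,3],T).round(1))
plan([.5485,.2138,.1505],Rt(8.3),2,0)
E
```

```text
time: 7.72
ee_pos: [0.5491, 0.2132, 0.1683]
tcp_rot: [-180.0, 0.1, -172.5]
wrist_force: [-0.4, 0.9, -0.3]
opening: -0.0001
pred catch [[316.9 264.2]] tcp [[315.5 317.3]]
per row 0.98 cm 0.37 deg
[0.04, 0.03, 0.98, 0.0, 0.0021, -0.0061, 0]
[0.04, 0.03, 0.98, 0.0, 0.0021, -0.0061, 0]
```

View pics/w2.png

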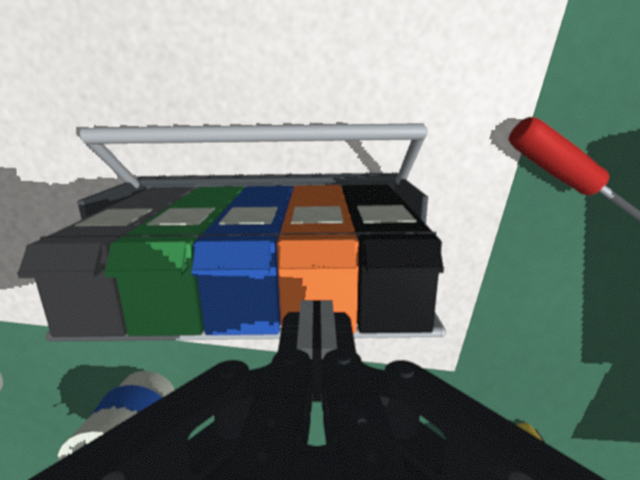

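Fingers are centred on the orange box (column 316 vs 318) and sit behind its crest (row ~267). Lowering now.

```bash
python3 -m pendant '[[[0,0,0.7,0,0,-0.005,0],[0,0,0.6,0,0,-0.005,0],[0,0,0.2,0,0,0,0],[0,0,0,0,0,0,0]]]'
python3 - <<'E'
from h import *
print(bot.get_obs()['wrist_force'])
# pull path: pivot at rack x=-27,z=8mm; TCP stays 14+ mm behind catch face, 2.5 mm over top, tool turns with box
c=np.array([.5455,.2135]);a=np.radians(8.3);f=np.array([np.cos(a),np.sin(a)])
def tcp(th,off=.011,h=.003):
    t=np.radians(th);x=.012+off;z=.140+h
    X=-.027+x*np.cos(t)-z*np.sin(t);Z=.008+x*np.sin(t)+z*np.cos(t)
    return [*(c+X*f),Z]
for th in(0,8,16,24,30):print(th,np.round(tcp(th),4))
T=Ttool();r0=R.from_matrix(T[:3,:3])
p0=np.array(tcp(0))
print('first approach (tool cm)',(r0.inv().apply(p0-T[:3,3])*100).round(2))
for i in range(10):
    th,tn=3*i,3*(i+1);d=np.array(tcp(tn))-np.array(tcp(th));print(np.r_[Rt(8.3,th).inv().apply(d)*100,(Rt(8.3,th).inv()*Rt(8.3,tn)).as_rotvec()].round(3).tolist())
E
```

```text
time: 8.15
ee_pos: [0.5501, 0.2127, 0.155]
tcp_rot: [180.0, 0.3, -171.9]
wrist_force: [0.3, 0.2, 0.2]
opening: 0.0
[0.30684749 0.24405614 0.24382009]
0 [0.5415 0.2129 0.151 ]
8 [0.5216 0.21   0.1528]
16 [0.5017 0.2071 0.1518]
24 [0.482  0.2042 0.148 ]
30 [0.4677 0.2022 0.1433]
first approach (tool cm) [0.85 0.14 0.39]
[0.752, -0.0, -0.101, -0.0, -0.052, -0.0]
[0.752, -0.0, -0.101, -0.0, -0.052, 0.0]
[0.752, 0.0, -0.101, -0.0, -0.052, -0.0]
[0.752, -0.0, -0.101, -0.0, -0.052, 0.0]
[0.752, -0.0, -0.101, -0.0, -0.052, -0.0]
[0.752, 0.0, -0.101, -0.0, -0.052, -0.0]
[0.752, 0.0, -0.101, 0.0, -0.052, -0.0]
[0.752, -0.0, -0.101, -0.0, -0.052, -0.0]
[0.752, 0.0, -0.101, -0.0, -0.052, -0.0]
[0.752, 0.0, -0.101, 0.0, -0.052, 0.0]
```

```bash
python3 -m pendant '[[[0,0.1,0.4,0,0,0,0],[0,0,0.2,0,0,0,0],[0.3,0,0,0,0,0,0],[0.3,0,0,0,0,0,0]]]'
python3 -m pendant '[[[0.7,0,-0.1,0,-0.05,0,0],[0.75,0,-0.1,0,-0.05,0,0],[0.75,0,-0.1,0,-0.05,0,0]]]'
python3 - <<'E'
from h import *
o=bot.get_obs();T=Ttool();im=bot.camera('wrist');cv2.imwrite('pics/w3.png',im[:,:,::-1]);print(o['wrist_force'])
a=np.radians(8.3);d=T[:2,3]-[.5455,.2135];print('tcp in box frame',d@[np.cos(a),np.sin(a)],d@[-np.sin(a),np.cos(a)],T[2,3]-.008,'tilt',np.degrees(np.arctan2(T[:2,2]@[np.cos(a),np.sin(a)],-T[2,2])))
E
```

```text
time: 8.48
ee_pos: [0.544, 0.213, 0.1482]
tcp_rot: [180.0, 0.3, -171.9]
wrist_force: [0.5, 0.4, 1.2]
opening: 0.0002
time: 8.73
ee_pos: [0.5239, 0.2104, 0.1501]
tcp_rot: [179.9, 9.2, -171.9]
wrist_force: [0.6, 0.9, 0.6]
opening: -0.0
[0.55871503 0.93569254 0.60036297]
tcp in box frame -0.02179074213101455 1.920625735178866e-05 0.1421429652828589 tilt 9.247617998596073
```

View pics/w3.png

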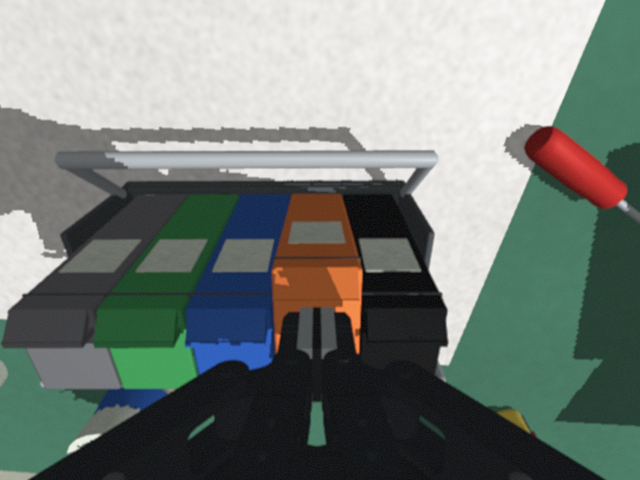

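The orange box is leaning forward with the fingers, its front edge at row ~258 against ~293 for the neighbours, which are standing still. Continuing.

```bash
python3 -m pendant '[[[0.75,0,-0.12,0,-0.055,0,0],[0.75,0,-0.1,0,-0.055,0,0],[0.75,0,-0.1,0,-0.055,0,0],[0.75,0,-0.1,0,-0.055,0,0]]]'
python3 -m pendant '[[[0.75,0,-0.1,0,-0.055,0,0],[0.75,0,-0.1,0,-0.055,0,0],[0.5,0,-0.1,0,-0.05,0,0],[0,0,0,0,0,0,0]]]'
python3 - <<'E'
from h import *
o=bot.get_obs();T=Ttool();im=bot.camera('wrist');cv2.imwrite('pics/w4.png',im[:,:,::-1]);print(o['wrist_force'])
a=np.radians(8.3);d=T[:2,3]-[.5455,.2135];print('tcp in box frame',d@[np.cos(a),np.sin(a)],d@[-np.sin(a),np.cos(a)],T[2,3]-.008,'tilt',np.degrees(np.arctan2(T[:2,2]@[np.cos(a),np.sin(a)],-T[2,2])))
bot.camera('side')
for c in('wrist','side'):
  for t in('catch','orange_box'):
    for m in bot.mark_of(c,t)[:2]: print(c,t,m['uv'],m['confidence'])
E
```

```text
time: 9.12
ee_pos: [0.4926, 0.2062, 0.1484]
tcp_rot: [179.9, 22.6, -172.0]
wrist_force: [-0.2, -0.5, 1.3]
opening: -0.0004
time: 9.45
ee_pos: [0.47, 0.2028, 0.1424]
tcp_rot: [179.8, 32.3, -172.0]
wrist_force: [-0.5, 0.7, -0.6]
opening: -0.0
[-0.530349    0.72496236 -0.59680737]
tcp in box frame -0.07621019128245289 0.000289688377384403 0.1343571033778616 tilt 32.30315219026241
wrist catch [314.0, 281.8] 0.76
wrist catch [317.4, 221.2] 0.25
wrist orange_box [317.0, 221.5] 0.91
side catch [421.9, 249.3] 0.73
side orange_box [388.9, 304.4] 0.75
side orange_box [277.1, 300.6] 0.44
```

View pics/w4.png

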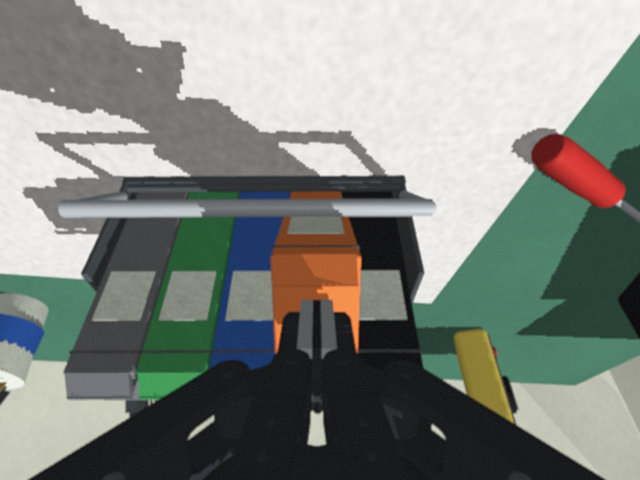

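The box rests on the rail (front face at row ~245, rail at row ~208) and the neighbours are still. Backing off along the tool axis while opening, then re-measuring.

```bash
python3 -m pendant '[[[-0.1,0,-1.5,0,0,0,0],[0,0,-2,0,0,0,0],[0,0,-2,0,0,0,75],[0,0,-1.5,0,0,0,75],[0,0,0,0,0,0,75]]]'
python3 - <<'E'
from h import *
T=Ttool();im=bot.camera('wrist');np.save('T5.npy',T);cv2.imwrite('pics/w5.png',im[:,:,::-1])
print(np.degrees(np.arccos(-T[2,2])))
for t in('catch','orange_box'):
    for m in bot.mark_of('wrist',t)[:2]: print(t,m['uv'],m['confidence'],onz('wrist',m['uv'],.133,T).round(4)[0])
c=np.array([.5455,.2135]);a=np.radians(8.3);f=np.array([np.cos(a),np.sin(a)])
def P(bx,bz,th=32,y=0):
    t=np.radians(th);x=bx+.025;X=-.027+x*np.cos(t)-bz*np.sin(t);return np.r_[c+X*f+y*np.array([-f[1],f[0]]),.008+x*np.sin(t)+bz*np.cos(t)]
pts=[P(-.013,.14)]+[P(x,z,32,y) for x,z in((-.013,.15),(-.025,.14),(.025,.14)) for y in(-.019,.019)]
q=np.vstack([proj('wrist',p,T) for p in pts]);print(q.round(1).tolist())
for u in q: cv2.drawMarker(im,tuple(int(round(v)) for v in u),(255,0,255),0,7,1)
cv2.imwrite('pics/w5m.png',im[:,:,::-1])
plan(P(0,.1),Rt(8.3,32),6,75)
E
```

```text
time: 10.17
ee_pos: [0.4376, 0.1976, 0.205]
tcp_rot: [179.9, 31.7, -172.2]
wrist_force: [1.3, 0.9, 0.3]
opening: 0.0359
31.685990446660632
catch [313.9, 221.3] 0.86 [0.4555 0.1991 0.133 ]
orange_box [318.6, 199.2] 0.85 [0.437  0.1992 0.133 ]
[[316.0, 221.6], [282.6, 226.6], [349.4, 226.2], [283.4, 202.0], [348.5, 201.6], [286.2, 280.1], [346.8, 279.8]]
per row 1.79 cm 0.11 deg
[0.11, 0.02, 1.79, -0.0007, -0.0015, -0.001, 75]
[0.11, 0.01, 1.79, -0.0007, -0.0015, -0.001, 75]
[0.12, 0.01, 1.79, -0.0007, -0.0015, -0.001, 75]
[0.12, 0.01, 1.79, -0.0007, -0.0015, -0.001, 75]
[0.12, 0.01, 1.79, -0.0007, -0.0015, -0.001, 75]
[0.12, 0.01, 1.79, -0.0007, -0.0015, -0.001, 75]
```

View pics/w5m.png

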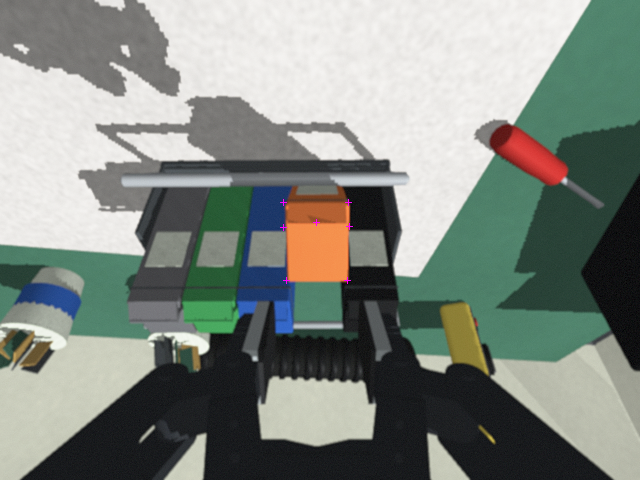

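The predicted tilted box corners land on the image of the box, so the lean is about 32°. Advancing to straddle it, then gripping.

```bash
python3 -m pendant '[[[0.1,0,0,0,0,0,75],[0.1,0,1.8,0,0,0,75],[0.1,0,1.8,0,0,0,75],[0.1,0,1.8,0,0,0,75],[0.1,0,1.8,0,0,0,75]]]'
python3 -m pendant '[[[0.1,0,1.8,0,0,0,75],[0.1,0,1.6,0,0,0,75],[0,0,0,0,0,0,75]]]'
python3 - <<'E'
from h import *
T=Ttool();print(bot.get_obs()['wrist_force'])
c=np.array([.5455,.2135]);a=np.radians(8.3);f=np.array([np.cos(a),np.sin(a)]);t=np.radians(32)
d=T[:2,3]-c;X=d@f+.027;Z=T[2,3]-.008;print('box coords of TCP',X*np.cos(t)+Z*np.sin(t)-.025,d@[-f[1],f[0]],-X*np.sin(t)+Z*np.cos(t))
E
```

```text
time: 10.73
ee_pos: [0.4725, 0.2019, 0.1331]
tcp_rot: [-180.0, 31.4, -172.1]
wrist_force: [0.8, -0.3, -0.7]
opening: 0.0641
time: 10.98
ee_pos: [0.4877, 0.2022, 0.0932]
tcp_rot: [-179.7, 30.9, -172.1]
wrist_force: [-0.4, -0.3, 0.0]
opening: 0.0641
[-0.43622235 -0.31260514  0.0266455 ]
box coords of TCP -0.006855762667040365 -0.002807735103608681 0.08912184020244346
```

```bash
python3 -m pendant '[[[-0.6,0.3,-0.4,0,-0.012,0,75],[0,0,0,0,0,0,75]]]'
python3 -m pendant '[[[0,0,0,0,0,0,42],[0,0,0,0,0,0,42],[0,0,0,0,0,0,30],[0,0,0,0,0,0,20],[0,0,0,0,0,0,20]]]' 60
python3 - <<'E'
from h import *
o=bot.get_obs();T=Ttool();print(o['wrist_force'],o['opening'])
c=np.array([.5455,.2135]);a=np.radians(8.3);f=np.array([np.cos(a),np.sin(a)]);t=np.radians(32)
d=T[:2,3]-c;X=d@f+.027;Z=T[2,3]-.008;print('box coords of TCP',X*np.cos(t)+Z*np.sin(t)-.025,d@[-f[1],f[0]],-X*np.sin(t)+Z*np.cos(t))
E
```

```text
time: 11.15
ee_pos: [0.4897, 0.2049, 0.0978]
tcp_rot: [-179.6, 31.4, -172.1]
wrist_force: [-0.6, 0.3, 1.0]
opening: 0.0642
time: 11.57
ee_pos: [0.4896, 0.2058, 0.1011]
tcp_rot: [-179.7, 31.5, -172.0]
wrist_force: [0.4, -0.4, -2.1]
opening: 0.0379
[ 0.43118039 -0.42449772 -2.10999278] 0.037900541763526634
box coords of TCP -0.0006622484418265864 0.00042064521867981545 0.09453249403416311
```

```bash
python3 -m pendant '[[[-0.5,0,-0.85,0,0,0,20],[-0.8,0,-1.3,0,0,0,20],[-0.8,0,-1.3,0,0,0,20],[-0.8,0,-1.3,0,0,0,20]]]' 70
python3 -m pendant '[[[-1.05,0,-1.7,0,0,0,20],[-1.05,0,-1.7,0,0,0,20],[-1.05,0,-1.7,0,0,0,20],[-1.05,0,-1.7,0,0,0,20],[-1.05,0,-1.7,0,0,0,20]]]'
python3 - <<'E'
from h import *
o=bot.get_obs();T=Ttool();im=bot.camera('wrist');cv2.imwrite('pics/w6.png',im[:,:,::-1])
im=bot.camera('side');cv2.imwrite('pics/s6.png',im[130:400,200:560,::-1])
print(o['wrist_force'],o['opening'],o['q'].round(1) if hasattr(o['q'],'round') else o['q'])
plan([.47,.17,.29],Rt(8.3,0),8,20)
E
```

```text
time: 11.9
ee_pos: [0.4869, 0.2048, 0.1555]
tcp_rot: [-179.5, 31.1, -171.9]
wrist_force: [0.4, 0.7, -2.3]
opening: 0.037
time: 12.32
ee_pos: [0.4862, 0.2049, 0.2622]
tcp_rot: [-179.5, 31.1, -171.9]
wrist_force: [0.3, 0.6, -2.1]
opening: 0.0375
[ 0.32640335  0.57938686 -2.14368332] 0.03745290004543601 [ 28.7 -27.3 -20.3  67.8 -10.9  17.9]
per row 0.58 cm 3.92 deg
[0.08, -0.41, -0.4, -0.0009, 0.0685, -0.0009, 20]
[0.11, -0.41, -0.4, -0.0009, 0.0685, -0.0009, 20]
[0.13, -0.41, -0.39, -0.0009, 0.0685, -0.0009, 20]
[0.16, -0.41, -0.38, -0.0009, 0.0685, -0.0009, 20]
[0.19, -0.41, -0.37, -0.0009, 0.0685, -0.0009, 20]
[0.21, -0.41, -0.35, -0.0009, 0.0685, -0.0009, 20]
[0.24, -0.41, -0.34, -0.0009, 0.0685, -0.0009, 20]
[0.26, -0.41, -0.32, -0.0009, 0.0685, -0.0009, 20]
```

View pics/s6.png

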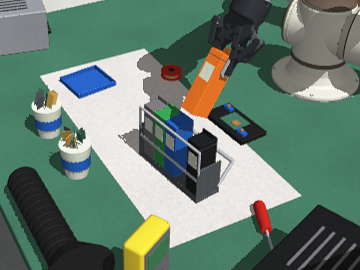

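The orange box is held at about 31°, clear of the rack, and the four neighbours stand upright with its gap open. Next: the tray pose.

Run:
```python
from h import *
for c in('scene','side'):
    im=cv2.imread(f'pics/{c}0.png');h=cv2.cvtColor(im,cv2.COLOR_BGR2HSV);m=cv2.inRange(h,(105,120,50),(125,255,255));m[:,:240]=0;m[:,340:]=0;m[:170]=0;m[240:]=0
    k,l,s,_=cv2.connectedComponentsWithStats(m);i=1+s[1:,4].argmax();v,u=np.nonzero(l==i)
    p=onz(c,np.c_[u,v],.012)[:,:2].astype(np.float32);print(c,s[i],cv2.minAreaRect(p))
    for q in bot.mark_of('side','tray_floor') if c=='side' else[]: print(q['uv'],onz('side',q['uv'],.004))
plan([.568,-.274,.29],Rt(8.3,0),16,20)
```

```text
scene [255 189  52  33 988] ((0.5838962197303772, -0.26784422993659973), (0.11870238184928894, 0.11581574380397797), 7.077860355377197)
side [ 260  195   56   33 1071] ((0.5817261338233948, -0.26939088106155396), (0.12796169519424438, 0.12598948180675507), 7.74027681350708)
[290.4, 212.2] [[ 0.57303696 -0.26934997  0.004     ]]
per row 3.04 cm 1.95 deg
[-0.16, -3.04, -0.08, -0.0005, 0.034, -0.0004, 20]
[-0.15, -3.04, -0.09, -0.0005, 0.034, -0.0004, 20]
[-0.15, -3.04, -0.09, -0.0005, 0.034, -0.0004, 20]
[-0.15, -3.04, -0.1, -0.0005, 0.034, -0.0004, 20]
[-0.14, -3.04, -0.11, -0.0005, 0.034, -0.0004, 20]
[-0.14, -3.04, -0.11, -0.0005, 0.034, -0.0004, 20]
[-0.13, -3.04, -0.12, -0.0005, 0.034, -0.0004, 20]
[-0.13, -3.04, -0.13, -0.0005, 0.034, -0.0004, 20]
[-0.12, -3.04, -0.13, -0.0005, 0.034, -0.0004, 20]
[-0.11, -3.04, -0.14, -0.0005, 0.034, -0.0004, 20]
[-0.11, -3.04, -0.14, -0.0005, 0.034, -0.0004, 20]
[-0.1, -3.04, -0.15, -0.0005, 0.034, -0.0004, 20]
[-0.1, -3.04, -0.15, -0.0005, 0.034, -0.0004, 20]
[-0.09, -3.04, -0.16, -0.0005, 0.034, -0.0004, 20]
[-0.08, -3.04, -0.16, -0.0005, 0.034, -0.0004, 20]
[-0.08, -3.04, -0.17, -0.0005, 0.034, -0.0004, 20]
```

```bash
python3 -m pendant '[[[0,-1,-0.5,0,0.034,0,20],[-0.1,-2,-0.5,0,0.034,0,20],[-0.15,-3,-0.3,0,0.034,0,20],[-0.15,-3,-0.1,0,0.034,0,20],[-0.15,-3,-0.1,0,0.034,0,20]]]'
python3 -m pendant '[[[-0.15,-3,-0.1,0,0.034,0,20],[-0.15,-3,-0.1,0,0.034,0,20],[-0.15,-3,-0.1,0,0.034,0,20],[-0.15,-3,-0.1,0,0.034,0,20],[-0.1,-3,-0.1,0,0.034,0,20]]]'
python3 - <<'E'
from h import *
print(bot.get_obs()['q'])
plan([.572,-.272,.29],Rt(8.3,0),6,20)
E
```

```text
time: 12.88
ee_pos: [0.4972, 0.0866, 0.2729]
tcp_rot: [-179.7, 20.7, -171.5]
wrist_force: [0.9, 0.5, -1.6]
opening: 0.0372
time: 13.3
ee_pos: [0.522, -0.0687, 0.2753]
tcp_rot: [-179.9, 10.1, -171.6]
wrist_force: [1.3, 0.2, -2.3]
opening: 0.0373
[ -9.08671446  -7.06706595   2.42904949  89.79174794   2.92876814
 -17.26961229]
per row 3.5 cm 1.69 deg
[-0.36, -3.47, -0.18, -0.0003, 0.0295, 0.0004, 20]
[-0.36, -3.47, -0.19, -0.0003, 0.0295, 0.0004, 20]
[-0.36, -3.47, -0.2, -0.0003, 0.0295, 0.0004, 20]
[-0.35, -3.47, -0.21, -0.0003, 0.0295, 0.0004, 20]
[-0.35, -3.47, -0.22, -0.0003, 0.0295, 0.0004, 20]
[-0.34, -3.47, -0.23, -0.0003, 0.0295, 0.0004, 20]
```

```bash
python3 -m pendant '[[[-0.3,-3,-0.2,0,0.03,0,20],[-0.3,-3,-0.2,0,0.03,0,20],[-0.3,-3,-0.2,0,0.03,0,20],[-0.3,-3,-0.2,0,0.03,0,20],[-0.3,-3,-0.2,0,0.03,0,20]]]'
python3 -m pendant '[[[-0.3,-2.5,-0.2,0,0.03,0,20],[-0.2,-1,0,0,0,0,20],[0,0,0,0,0,0,20]]]'
python3 - <<'E'
from h import *
T=Ttool();im=bot.camera('wrist');np.save('T7.npy',T);cv2.imwrite('pics/w7.png',im[:,:,::-1]);print(bot.get_obs()['opening'],bot.get_obs()['wrist_force'])
for m in bot.mark_of('wrist','tray_floor'): print(m['uv'],m['confidence'],onz('wrist',m['uv'],.004,T).round(4)[0])
for m in bot.mark_of('wrist','orange_box')[:1]: print(m['uv'])
f=R.from_euler('z',8.3,degrees=True)
foot=lambda x,y:T[:3,3]+R.from_matrix(T[:3,:3]).apply([-x,y,.0945])
print('pred foot px',proj('wrist',foot(0,0),T))
bot.camera('side')
for m in bot.mark_of('side','orange_box')[:1]: print('side',m['uv'],m['confidence'],'pred',proj('side',foot(0,0),T))
E
```

```text
time: 13.72
ee_pos: [0.5559, -0.2234, 0.2809]
tcp_rot: [179.9, 0.7, -171.7]
wrist_force: [0.6, 0.7, -1.6]
opening: 0.0372
time: 13.97
ee_pos: [0.5665, -0.2647, 0.2756]
tcp_rot: [179.6, -1.7, -171.9]
wrist_force: [0.7, 0.8, -2.4]
opening: 0.0373
0.03722855673827302 [-0.52607885 -0.28091476 -2.73082703]
[307.8, 209.0] 0.79 [ 0.5798 -0.2705  0.004 ]
[317.9, 251.0]
pred foot px [[315.77471627 244.39483796]]
side [292.2, 157.0] 0.69 pred [[291.23033217 155.90141351]]
```

View pics/w7.png

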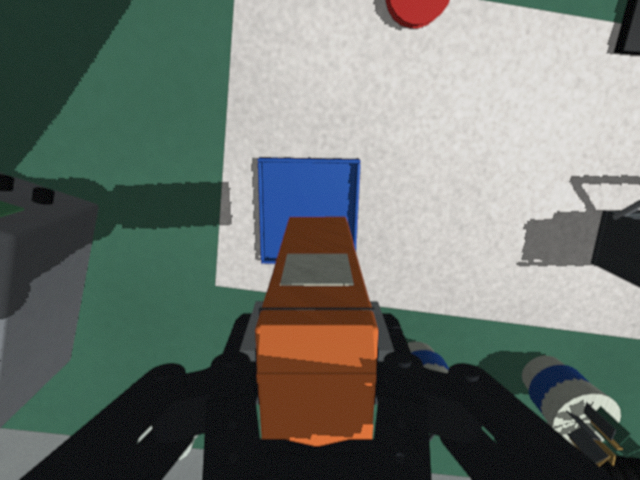

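The tray (rim 258–360, 157–262) is just beyond the held box, whose front foot edge is at row ~217 and which looks square in the hand.

Run:
```python
from h import *
T=np.load('T7.npy');r=R.from_matrix(T[:3,:3])
print('rim centre',onz('wrist',[[258,157],[360,157],[260,262]],.016,T).round(4).tolist(),onz('wrist',[309,209.5],.016,T))
for tl in(-4,-2,0,2,4): # box turned in hand about tool y, through grasp point
    q=R.from_euler('y',tl,degrees=True);g=np.array([0,0,-.019])
    pts=[g+q.apply(np.array([.025,y,z])-g) for z in(.0945,-.0455) for y in(-.019,.019)]+[g+q.apply(np.array([.0,0,.0945])-g)]
    print(tl,proj('wrist',np.array([T[:3,3]+r.apply(p) for p in pts]),T).round(0).tolist())
plan([.577,-.270,.20],Rt(8.3,0),5,20)
```

```text
rim centre [[0.5288, -0.3304, 0.016], [0.5136, -0.2234, 0.016], [0.6468, -0.3169, 0.016]] [[ 0.57754023 -0.26927577  0.016     ]]
-4 [[287.0, 219.0], [344.0, 220.0], [252.0, 315.0], [378.0, 315.0], [316.0, 255.0]]
-2 [[287.0, 214.0], [345.0, 214.0], [252.0, 319.0], [378.0, 319.0], [316.0, 250.0]]
0 [[287.0, 208.0], [345.0, 208.0], [252.0, 323.0], [378.0, 323.0], [316.0, 244.0]]
2 [[286.0, 203.0], [345.0, 203.0], [251.0, 327.0], [379.0, 328.0], [316.0, 239.0]]
4 [[286.0, 197.0], [345.0, 197.0], [251.0, 332.0], [379.0, 332.0], [316.0, 233.0]]
per row 1.6 cm 0.31 deg
[-0.24, -0.21, 1.56, 0.001, -0.0052, -0.0001, 20]
[-0.23, -0.21, 1.57, 0.001, -0.0052, -0.0001, 20]
[-0.22, -0.21, 1.57, 0.001, -0.0052, -0.0001, 20]
[-0.21, -0.21, 1.57, 0.001, -0.0052, -0.0001, 20]
[-0.2, -0.2, 1.57, 0.001, -0.0052, -0.0001, 20]
```

```bash
python3 -m pendant '[[[-0.25,-0.2,1.5,0,-0.005,0,20],[-0.25,-0.2,1.6,0,-0.005,0,20],[-0.2,-0.2,1.6,0,-0.005,0,20],[-0.2,-0.2,1.6,0,-0.005,0,20],[-0.2,-0.1,1.4,0,-0.005,0,20]]]'
python3 -m pendant '[[[0,0,0,0,0,0,20]]]'
python3 - <<'E'
from h import *
T=Ttool();im=bot.camera('wrist');cv2.imwrite('pics/w8.png',im[:,:,::-1])
im=bot.camera('side');cv2.imwrite('pics/s8.png',cv2.resize(im[80:300,200:460,::-1],None,fx=2,fy=2))
plan([.577,-.270,.115],Rt(8.3,0),6,20)
E
```

```text
time: 14.63
ee_pos: [0.5776, -0.2635, 0.2072]
tcp_rot: [-179.9, 0.7, -171.4]
wrist_force: [-0.7, -0.2, -2.2]
opening: 0.0371
time: 14.72
ee_pos: [0.5767, -0.2621, 0.2051]
tcp_rot: [-180.0, 0.6, -171.3]
wrist_force: [-0.5, 0.7, -2.6]
opening: 0.037
per row 1.56 cm 0.13 deg
[0.04, -0.12, 1.55, -0.0003, 0.0019, 0.001, 20]
[0.03, -0.12, 1.55, -0.0003, 0.0019, 0.001, 20]
[0.03, -0.12, 1.55, -0.0003, 0.0019, 0.001, 20]
[0.03, -0.12, 1.55, -0.0003, 0.0019, 0.001, 20]
[0.03, -0.12, 1.55, -0.0003, 0.0019, 0.001, 20]
[0.02, -0.12, 1.55, -0.0003, 0.0019, 0.001, 20]
```

View pics/s8.png

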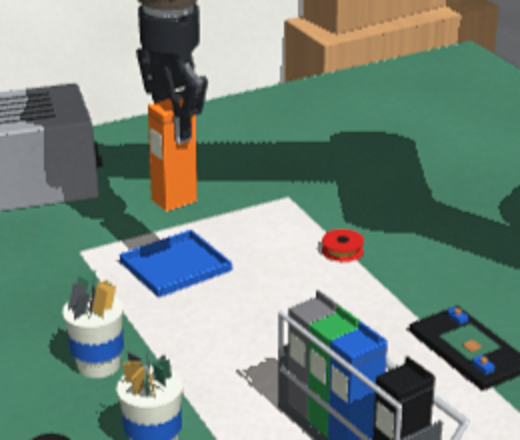

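The held box hangs upright over the tray (tray at crop (175,262)). Lowering.

```bash
python3 -m pendant '[[[0,-0.15,1.5,0,0,0,20],[0,-0.15,1.6,0,0,0,20],[0,-0.15,1.6,0,0,0,20],[0,-0.1,1.5,0,0,0,20],[0,-0.1,1.1,0,0,0,20]]]'
python3 -m pendant '[[[0,0,0.4,0,0,0,20],[0,0,0.2,0,0,0,20],[0,0,0.2,0,0,0,20]]]'
python3 - <<'E'
from h import *
T=Ttool();print(bot.get_obs()['wrist_force'])
print(R.from_matrix(T[:3,:3]).apply([0,0,.0945])+T[:3,3])
E
```

```text
time: 15.23
ee_pos: [0.5822, -0.2682, 0.1457]
tcp_rot: [-179.3, 1.5, -171.2]
wrist_force: [-0.2, 0.6, -2.4]
opening: 0.0373
time: 15.48
ee_pos: [0.5825, -0.2678, 0.1386]
tcp_rot: [-179.3, 1.5, -171.1]
wrist_force: [-0.1, -0.0, -2.3]
opening: 0.0376
[-0.09974292 -0.00934514 -2.29436079]
[ 0.58509898 -0.26855404  0.04417891]
```

```bash
python3 -m pendant '[[[0.2,0,0.8,0,0.007,0,20],[0.2,0,0.8,0,0.007,0,20],[0.1,0,0.8,0,0.007,0,20],[0.1,0,0.6,0,0.005,0,20]]]'
python3 -m pendant '[[[0,0,0.2,0,0,0,20],[0,0,0,0,0,0,20]]]'
```

```text
time: 15.82
ee_pos: [0.5781, -0.2696, 0.1099]
tcp_rot: [-179.1, 0.1, -171.1]
wrist_force: [0.6, -0.2, -1.4]
opening: 0.0371
time: 15.98
ee_pos: [0.5773, -0.2693, 0.1052]
tcp_rot: [-179.2, -0.0, -171.1]
wrist_force: [0.4, 0.5, -2.0]
opening: 0.0376
```

Foot about 7 mm above the tray floor; easing down until the wrist feels contact.

```bash
for i in 1; do :; done
python3 -m pendant '[[[0,0,0.25,0,0,0,20],[0,0,0.1,0,0,0,20]]]'
python3 -m pendant '[[[0,0,0.2,0,0,0,20],[0,0,0.1,0,0,0,20]]]'
python3 -m pendant '[[[0,0,0.15,0,0,0,20],[0,0,0,0,0,0,20]]]'
```

```text
time: 16.15
ee_pos: [0.5773, -0.2694, 0.1014]
tcp_rot: [-179.2, -0.1, -171.1]
wrist_force: [-0.4, 0.0, -3.0]
opening: 0.0372
time: 16.32
ee_pos: [0.5778, -0.2695, 0.0999]
tcp_rot: [-179.2, 0.1, -171.1]
wrist_force: [-4.0, 1.6, 8.4]
opening: 0.0374
time: 16.48
ee_pos: [0.5779, -0.2695, 0.1005]
tcp_rot: [-179.1, 0.2, -171.1]
wrist_force: [0.2, -0.4, -2.2]
opening: 0.0376
```

```bash
python3 -m pendant '[[[0,0,0.2,0,0,0,20],[0,0,0.15,0,0,0,20]]]'
python3 - <<'E'
from h import *
T=Ttool();im=bot.camera('wrist');cv2.imwrite('pics/w9.png',im[:,:,::-1]);print(bot.get_obs()['wrist_force'])
im=bot.camera('side');cv2.imwrite('pics/s9.png',cv2.resize(im[120:280,210:400,::-1],None,fx=3,fy=3))
E
```

```text
time: 16.65
ee_pos: [0.5788, -0.2697, 0.0999]
tcp_rot: [-179.1, 0.4, -171.1]
wrist_force: [-5.0, 3.3, 12.2]
opening: 0.0371
[-3.33810065  1.47025504  9.9023118 ]
```

View pics/s9.png

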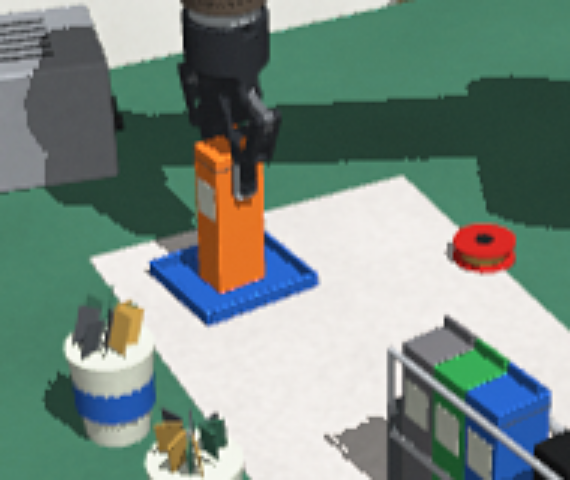

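The box stands in the tray with its foot on the floor inside the rim. Releasing, then withdrawing straight up.

```bash
python3 -m pendant '[[[0,0,-0.1,0,0,0,46],[0,0,0,0,0,0,50],[0,0,0,0,0,0,60],[0,0,0,0,0,0,75],[0,0,0,0,0,0,75]]]'
python3 -m pendant '[[[0,0,-0.5,0,0,0,75],[0,0,-1,0,0,0,75],[0,0,-2,0,0,0,75],[0,0,-2.5,0,0,0,75],[0,0,-2.5,0,0,0,75]]]'
python3 -m pendant '[[[0,0,-2.5,0,0,0,75],[0,0,-2,0,0,0,75],[0,0,-2,0,0,0,75],[0,0,0,0,0,0,75],[0,0,0,0,0,0,75]]]'
python3 - <<'E'
from h import *
T=Ttool();im=bot.camera('wrist');cv2.imwrite('pics/w10.png',im[:,:,::-1]);print(bot.get_obs()['wrist_force'])
for t,z in(('orange_box',.004),('tray_floor',.004)):
  for m in bot.mark_of('wrist',t)[:1]: print('wrist',t,onz('wrist',m['uv'],z,T))
im=bot.camera('side');cv2.imwrite('pics/s10.png',im[:,:,::-1])
for t,z in(('orange_box',.004),('tray_floor',.004),('cup_a',0),('driver',0),('blue_box',.008),('green_box',.008),('grey_box',.008),('black_box',.008)):
  for m in bot.mark_of('side',t)[:2]: print('side',t,m['uv'],m['confidence'],onz('side',m['uv'],z)[0].round(3))
a=cv2.imread('pics/w10.png');b=cv2.imread('pics/s10.png')
cv2.imwrite('pics/c10.png',np.hstack([cv2.resize(a,(400,300)),cv2.resize(b[120:390,210:500],(400,372))[:300]]))
E
```

```text
time: 17.17
ee_pos: [0.5795, -0.2701, 0.1019]
tcp_rot: [-178.9, 0.5, -171.1]
wrist_force: [0.1, -1.1, -0.1]
opening: 0.0638
time: 17.58
ee_pos: [0.5761, -0.2676, 0.185]
tcp_rot: [-179.3, -0.0, -171.1]
wrist_force: [0.6, 0.3, 0.6]
opening: 0.0641
time: 18.0
ee_pos: [0.5764, -0.2668, 0.2639]
tcp_rot: [-178.9, 0.5, -171.1]
wrist_force: [0.7, 0.2, -0.5]
opening: 0.0641
[-1.10027487  0.60846119 -0.03227905]
wrist orange_box [[ 0.58449486 -0.26914941  0.004     ]]
side orange_box [288.1, 214.5] 0.66 [ 0.584 -0.261  0.004]
side tray_floor [289.3, 213.2] 0.71 [ 0.578 -0.266  0.004]
side cup_a [250.4, 261.1] 0.77 [ 0.754 -0.112  0.   ]
side cup_a [274.5, 301.3] 0.73 [0.76  0.061 0.   ]
side driver [468.9, 368.0] 0.74 [0.487 0.437 0.   ]
side blue_box [378.0, 299.5] 0.78 [0.548 0.174 0.008]
side blue_box [290.5, 211.5] 0.58 [ 0.574 -0.267  0.008]
side green_box [364.0, 290.0] 0.83 [0.56  0.129 0.008]
side green_box [355.9, 280.0] 0.73 [0.559 0.088 0.008]
side grey_box [356.7, 279.1] 0.92 [0.555 0.086 0.008]
side grey_box [400.6, 316.8] 0.2 [0.533 0.248 0.008]
side black_box [398.4, 315.2] 0.56 [0.535 0.242 0.008]
```

View pics/c10.png

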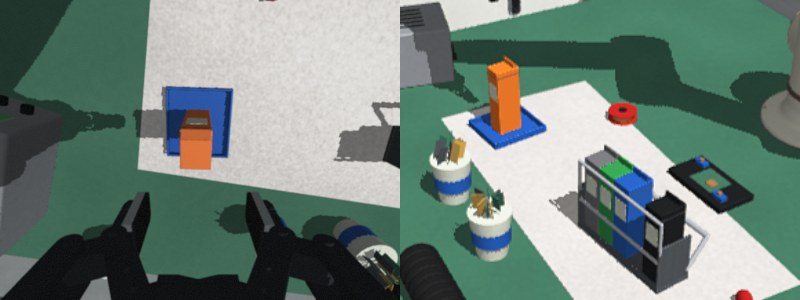

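The orange box stands upright and free inside the tray. The neighbours and cups are in place and the gripper is clear.

```bash
python3 -c "
from workcell import bot
print(bot.job_done())"
```

```text
the job is handed in; nothing more can be done
None
```

The orange box is standing upright and released in the blue tray. I handed the job in at about 18 s of the 64 s allowed, and no verdict was reported.

**What I did:** I pulled the box forward by its catch until it leaned on the rail, gripped it across its width (38 mm opening), lifted it out and carried it upright to the tray. I lowered it until the wrist force showed contact with the floor, then let go and withdrew straight up.

**Last checks:**
- **Orange box:** the cameras put its foot about 7 mm from the tray centre, well inside the limits. It looks upright in the final side view.
- **Other boxes, cups and screwdriver:** the four neighbouring boxes, both cups and the screwdriver read within about 11 mm of their first readings. That is within the detectors' scatter.
- **Gripper:** it is about 110 mm above the box and reads no load.

**Disagreements and a detour:**
- While I carried the box, the wrist camera suggested it might be tilted 3–6° in the grip. The side camera did not show this, and it looked upright once set down. I made no separate angle measurement at the end.
- The tray centre estimates from different views differed by up to about 15 mm.
- My first approach ran the last joint up to its 180° limit, so I turned the hand half round above the row. No contact showed.

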